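# Centre the tub and tare the portion scale

### The job

Get the portion scale ready for weighing: with the fingertips, slide the empty tub that overhangs the edge of the round weighing platter to the middle of the platter, then, with nothing touching tub or platter, lightly press the blue tare key on the sloping console right down, let it spring up and move clear. Do not lift or tip the tub, do not lean on the platter, do not press the scale's other keys, and leave everything else on the counter where it stands.

Things in the scene. Friction and masses are not known exactly. Their poses are not given: they have to be found in the camera images.
- scale: Fixed bench scale, pale, 210 mm wide (y), 295 deep (x); -x is its front. Origin on the counter under mid-width. Housing x -70 to +135 mm, top z 50. Console x -160 to -70: dark face rising from z 26 mm (x -156) to z 54 (x -70), 18 degrees, with a pale green display and, nearer the front edge, a row of four keys at x -134 mm, each 20 mm (up the slope) x 26 wide, standing 8 mm out of the face.
- platter: The scale's round weighing platter: flat steel disc, diameter 180 mm, 5 mm thick, level and fixed; origin at the centre of its underside, 58 mm above the counter; top face 63 mm above the counter. It sits over the housing, its centre 30 mm behind (+x of) the scale's origin. Its yaw means nothing.
- tub: Empty round plastic tub, cream with a blue band at the rim, straight-sided: outer diameter 110 mm, 65 mm high, wall 3 mm, open on top, about 0.16 kg, loose. It stands on the platter and slides (friction, 1 to 3 N); pushed high up it may tip. Origin at the centre of its underside, z up. It starts 42 to 52 mm off the platter's centre, towards any side except the back, overhanging the platter's edge.
- key_tare_top (a point): Centre of the top of the blue tare key. z is the normal of the sloping face (out of the console), x points up the slope (to the back), y along the row of keys. The key moves in along -z and this point moves with it.
- key_tare (a joint): Travel of the blue tare key (third from the scale's +y side, at its y = -22 mm): 0 up, 0.004 m right down. Spring key: 2 N to start, 5.5 N at the bottom, springs back when let go.
- key_power (a joint): Travel of the red power key (+y end of the row, y = +66 mm of the scale), 0 up to 0.004 m down, same spring. Not to be pressed.
- key_units (a joint): Travel of the grey units key (between the red and blue ones, y = +22 mm of the scale), 0 up to 0.004 m down, same spring. Not to be pressed.
- key_hold (a joint): Travel of the grey hold key (-y end of the row, y = -66 mm of the scale), 0 up to 0.004 m down, same spring. Not to be pressed.
- spice_jar: Brown seasoning jar with a red cap, diameter 66 mm, 140 mm high, standing near the scale; origin at its foot. Leave alone.
- pepper_mill: Dark wooden pepper mill, diameter 58 mm, 190 mm high, standing near the scale; origin at its foot. Leave alone.
- squeeze_bottle: White squeeze bottle with a yellow nozzle, diameter 64 mm, 190 mm high, standing near the scale; origin at its foot. Leave alone.
- sauce_cup: Small open steel sauce cup, diameter 72 mm at the rim, 42 mm high, left of the scale; origin at its foot. Leave alone.
- spoon: Serving spoon with black handle, 220 mm long along its x, lying on the counter; origin under its middle. Leave alone.
- carton: White and red carton, 55 x 105 x 165 mm high, on the robot's right; origin at its foot. Leave alone.
Not all that is in view belongs to the job. Leave any yellow look-alike of the tub alone.

How it is judged:
By the outcome, as a careful person would: the job done as asked, in the order asked, and still so for the second after the job is handed in, with the robot touching nothing.
It also fails if it takes over 48 s, if anything falls off the work surface, if the arm or the gripper's body presses on something with over 40 N, if the wrist force passes 120 N, or if a joint passes its speed limit or range.

### The arm

A 6-joint arm with a two-finger parallel gripper is mounted at the origin on the work surface. World frame = base frame: x ahead of the robot, y to its left, z up, the work surface at z = 0. Lengths are in m, angles in rad, forces in N, time in s.
With the tool pointing down it reaches from about 0.2 to 0.875 m from the base axis. Payload 3.4 kg.
Tool frame: the origin (TCP) lies on the mounting face of the last link; the fingertips stand bot.tcp_to_tips ahead of it and the grasp point (between the pads) lies 180 mm ahead of it (bot.tcp_to_tips is the distance from the TCP to the fingertips, in m); x points along the fingers, z is the direction in which the jaws open and shut, and the axes are right-handed (so a half turn about x gives the same grasp; the last joint's range is limited). The gripper opens to 94 mm and grips with 3 to 60 N. Pads are 16 mm wide; open, the fingers measure 119 mm over their backs; the gripper's body (75 mm by 177 mm) begins 78 mm behind the grasp point.
Start: joints at [1.172, 0.276, 1.505, -0, 1.361, -0.121], TCP at [0.158, 0.553, 0.405] pointing down, gripper open.
Joint ranges: [-2.89, 2.89], [-0.75, 2.08], [0.22, 2.7], [-1.18, 4.32], [0.11, 2.71], [-2.7, 2.7]. Speed limits (rad/s): [2.57, 2.57, 3.14, 3.14, 3.14, 3.14].

### API

Orientations are given as a unit quaternion [w, x, y, z].
In Python, from workcell import status, cams, bot gives the robot as it stands.
- The arm moves only by the shell command python3 -m creep 'ROWS' [OPENING]. ROWS is JSON, a list of rows, each a list of 6 numbers: the shift along the tool's x, y, z in m, then the turn, a rotation vector about the tool's x, y, z in rad. In form: [[tx, ty, tz, ax, ay, az], ...]. A call has 1 to 20 rows; each row shifts and turns the pose as measured when the row begins, along the tool's axes as they then stand; what a row does not reach is not made up. A row lasts 1/12 s, in which the tool goes at most 41.7 mm and 7.16 degrees, less where a joint would pass 70% of its speed; a pose out of reach is approached as far as the arm can. A call with a gripper value outside its range is refused whole. OPENING is the opening in per cent of the stroke, from 0 (shut) to 100 (fully open), set as the call begins (- or left out, the last holds). The fingers move at their own pace and stop on an object; the grip force is fixed at half the most. Time passes only in rows, so rows that do not move let the fingers close. It gives the time, the measured TCP pose, the force and the opening at its end, in the units of the state.
- status.read_state(): the state, without advancing time (a new reading comes with each control period).
- cams.camera(name): name is "scene" or "top" or "wrist"; returns the picture (420x560x3 uint8, blue, green, red); there is no depth.
- cams.get_calibration(name): a dict with "vertical_fov" (degrees; the focal length in pixels is half the picture's height over the tangent of half this angle, whatever the lens; pixels are square), "cx", "cy" (the principal point, pixels), "cam_to_world" (4x4, takes a point from camera to world coordinates); the wrist camera has in their place "hand_eye" (4x4, takes a point from camera to tool coordinates, whose origin is the TCP and whose axes are the tool frame's). Camera axes: x right, y up, looking along -z (the intrinsics and any distortion apply to the point x, -y, -z); pixel columns grow to the right and rows downward; lengths in m; the calibration is good to about 2 mm. A picture is of the moment at which its call begins: read the wrist's pose just before it. get_calibration takes no time and is no camera call.
- bot.sign_off(): hands the job in, once; it reports no verdict.
Trained networks look in the newest picture that a camera, given by its name, has taken for a name from the list of things; names that differ only in an ending like _2 or _b are one class to them, and where a whole thing is asked for, a point or a joint stands for the part that bears it (a point fixed in the world has none). Each returns a list of dicts, best first, with "conf" (0 to 1); they miss things now and then, are a little off and sometimes report something else, mostly with a low value. They report only what shows in the picture. A call takes as long as a camera call. They do not tell look-alikes from the thing itself.
- cams.find_in(camera, query): "point" ([x, y, z] in m, in world coordinates, good to about 4 mm: the middle of the surface that is visible of it).
The state is a dict: "time_s": time; "joint_pos": joint angles; "joint_velocities": joint speeds; "effort": joint torques, N m; "eef_pos": TCP position; "orientation": TCP orientation; "contact_force": force on the tool from outside, world axes, zero at the start; "torque": the same for the moment, N m; "finger_gap": finger opening in m.
Only numpy, scipy, OpenCV 4.12 (cv2) and the standard library are available. Lean on these libraries where they do the work, as an engineer would, in place of code of your own. Each camera call takes 0.05 s, during which the arm holds its last target. There are 200 camera calls.

## Working session

There is one attempt and no reset: what is moved stays moved. The work goes in short steps, Python scripts to look and compute and a shell command to move; the robot and the scene stay as the last step left them, time stands still between calls to the robot, and variables do not carry over. Pictures are saved under pics/ and viewed, about 8 in all and at most 12, crops included, and the job is handed in when it is done.

```bash
ls; mkdir -p pics; python3 - <<'E'
from workcell import status,cams,bot
import cv2,numpy as np
np.set_printoptions(precision=4,suppress=True)
s=status.read_state();print(s, bot.tcp_to_tips)
for c in("top","scene"):
    cv2.imwrite(f"pics/{c}0.png",cams.camera(c))
    k=cams.get_calibration(c);print(c,k)
    for q in("tub","platter","scale","key_tare","spice_jar","pepper_mill","squeeze_bottle","sauce_cup"):
        print(q,[(np.round(d["point"],3),round(d["conf"],2)) for d in cams.find_in(c,q)[:3]])
E
```

```text
pics
{'time_s': 0.0, 'joint_pos': array([ 1.172 ,  0.2766,  1.5061, -0.    ,  1.3607, -0.121 ]), 'joint_velocities': array([ 0.0002,  0.0017,  0.0018, -0.0001,  0.0021, -0.0004]), 'effort': array([ -0.0004, -40.4584, -23.7227,   0.0701,   0.0345,  -0.0001]), 'eef_pos': array([0.1576, 0.5528, 0.4038]), 'orientation': array([ 0.5639, -0.4263,  0.5649,  0.4256]), 'contact_force': array([-0.0834,  0.1155, -0.6174]), 'torque': array([-0.025 , -0.0143,  0.0238]), 'finger_gap': 0.09398609821933816} 0.1992
top {'vertical_fov': 45.151510539934726, 'cx': 277.1274622216656, 'cy': 206.24991781389508, 'cam_to_world': array([[-0.0257,  0.9961, -0.0843,  0.3824],
       [-0.9996, -0.0262, -0.0047, -0.0511],
       [-0.0069,  0.0841,  0.9964,  1.6416],
       [ 0.    ,  0.    ,  0.    ,  1.    ]])}
tub [(array([0.675, 0.436, 0.007]), 0.92), (array([0.323, 0.374, 0.004]), 0.88), (array([0.32 , 0.115, 0.004]), 0.76)]
platter [(array([0.655, 0.108, 0.061]), 0.85)]
scale [(array([0.528, 0.105, 0.048]), 0.57)]
key_tare [(array([0.475, 0.266, 0.009]), 0.62), (array([0.476, 0.082, 0.044]), 0.43), (array([0
[... 413 characters left out ...]
5154, 'cy': 207.490263419502, 'cam_to_world': array([[-0.8823, -0.3274,  0.3382,  0.9445],
       [ 0.4706, -0.6333,  0.6144,  0.697 ],
       [ 0.013 ,  0.7013,  0.7128,  0.9572],
       [ 0.    ,  0.    ,  0.    ,  1.    ]])}
tub [(array([0.317, 0.11 , 0.034]), 0.96), (array([0.664, 0.417, 0.004]), 0.85), (array([0.612, 0.166, 0.09 ]), 0.84)]
platter [(array([0.676, 0.122, 0.062]), 0.77)]
scale [(array([0.588, 0.184, 0.047]), 0.75)]
key_tare [(array([ 0.647, -0.119,  0.105]), 0.51), (array([0.481, 0.086, 0.041]), 0.38)]
spice_jar [(array([ 0.546, -0.138,  0.094]), 0.94)]
pepper_mill [(array([0.544, 0.412, 0.126]), 0.59)]
squeeze_bottle [(array([ 0.644, -0.119,  0.104]), 0.88)]
sauce_cup []
```

View pics/top0.png

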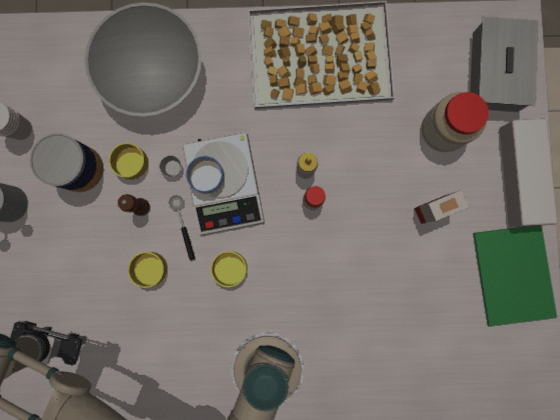

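View pics/scene0.png

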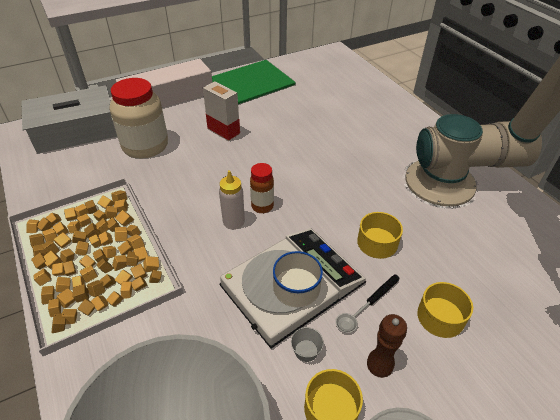

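The top view shows the scale at about (222,183) px. The tub is at (206,175), overhanging the front-left (+y, -x) of the platter. The red key is at (209,224) and the blue key at (237,219). Four yellow look-alikes, the mill and the sauce cup are on the left, with the bottle and jar on the right.

```bash
cat > h.py <<'E'
from workcell import status,cams,bot
import cv2,numpy as np
from scipy.spatial.transform import Rotation as R
np.set_printoptions(precision=4,suppress=True)
def cw(c,s=None):
    k=cams.get_calibration(c); T=k.get("cam_to_world")
    if T is None:
        s=s or status.read_state(); E=np.eye(4);E[:3,:3]=R.from_quat(np.roll(s["orientation"],-1)).as_matrix();E[:3,3]=s["eef_pos"];T=E@np.array(k["hand_eye"])
    return k,np.array(T)
def ray(c,u,v,z,s=None):
    k,T=cw(c,s); f=210/np.tan(np.radians(k["vertical_fov"]/2))
    d=T[:3,:3]@np.array([(u-k["cx"])/f,-(v-k["cy"])/f,-1]);o=T[:3,3]
    return o+d*(z-o[2])/d[2]
def proj(c,p,s=None):
    k,T=cw(c,s); f=210/np.tan(np.radians(k["vertical_fov"]/2))
    q=np.linalg.inv(T)@np.append(p,1); return np.array([k["cx"]+f*q[0]/-q[2],k["cy"]-f*q[1]/-q[2]])
def blobs(img,lo,hi,amin=8):
    m=cv2.inRange(cv2.cvtColor(img,cv2.COLOR_BGR2HSV),lo,hi)
    n,l,st,ce=cv2.connectedComponentsWithStats(m)
    return m,l,[(i,st[i],ce[i]) for i in range(1,n) if st[i,4]>=amin]
E
python3 - <<'E'
from h import *
im=cv2.imread("pics/top0.png")
for n,lo,hi in(("blue",(100,90,60),(130,255,255)),("red",(0,150,80),(8,255,255)),("red2",(172,150,80),(180,255,255))):
    m,l,b=blobs(im,lo,hi)
    for i,st,ce in b:
        if 170<ce[0]<275 and 120<ce[1]<240:
            print(n,st,ce,ray("top",*ce,.0407)[:2])
            if n=="blue" and st[2]>20:
                p=np.argwhere(l==i)[:,::-1]; (cx,cy),r=cv2.minEnclosingCircle(p.astype(np.float32)); print("rim",cx,cy,r,ray("top",cx,cy,.126))
cv2.imwrite("pics/crop.png",cv2.resize(im[125:240,150:330],None,fx=4.4,fy=4.4,interpolation=cv2.INTER_CUBIC))
E
```

```text
blue [186 156  37  37 139] [204.4245 174.5971] [0.6256 0.1864]
rim 204.2083282470703 174.0 18.235876083374023 [0.6145 0.1744 0.126 ]
blue [232 216   9   7  56] [236.0714 218.9643] [0.4807 0.0878]
red [205 221   9   7  50] [209.12 224.24] [0.4662 0.1737]
```

View pics/crop.png

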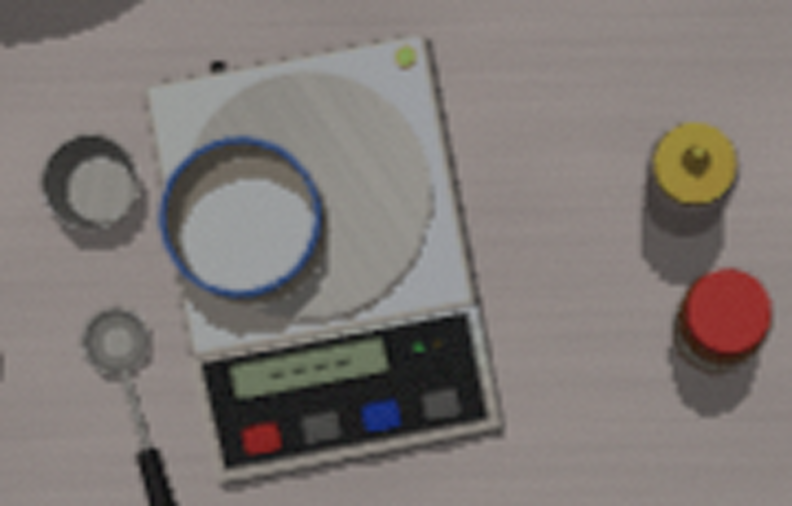

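The crop shows a blue-rimmed tub on the left-front of the platter, overhanging. The row of keys runs red, grey, blue, grey along the front. The geometry agrees: the scale yaw is about 9.6°, and the tub is about 46 mm off the platter's centre.

My plan is to straddle-push with two fingertips, opened to about 60 mm, low on the wall.

```bash
cat >> h.py <<'E'
def delta(p,Rt=None,s=None):
    s=s or status.read_state(); Rc=R.from_quat(np.roll(s["orientation"],-1))
    print("t",s["time_s"],"pos",s["eef_pos"],"tips",np.array(s["eef_pos"])+Rc.apply([bot.tcp_to_tips,0,0]),"F",s["contact_force"],"gap",round(s["finger_gap"],4),"q6",s["joint_pos"][5])
    rv=(Rc.inv()*Rt).as_rotvec() if Rt is not None else 0
    print("rotvec",rv,"| shift now-axes",Rc.inv().apply(np.array(p)-s["eef_pos"]),"| shift target-axes",(Rt or Rc).inv().apply(np.array(p)-s["eef_pos"]))
def frame(x,z):
    x=np.array(x,float);x/=np.linalg.norm(x);z=np.array(z,float);z-=x*(z@x);z/=np.linalg.norm(z)
    return R.from_matrix(np.c_[x,np.cross(z,x),z])
E
python3 - <<'E'
from h import *
k=ray("top",236.07,218.96,.0407)[:2];r=ray("top",209.12,224.24,.0407)[:2]
y=(r-k)/np.linalg.norm(r-k);x=np.array([y[1],-y[0]]);o=k+.1365*x+.022*y;pl=o+.03*x
print("x",x,"o",o,"plat",pl)
im=cv2.imread("pics/top0.png")
b=cv2.resize(im[125:240,150:330],None,fx=4.4,fy=4.4,interpolation=cv2.INTER_CUBIC)
def d(p,c): u=(proj("top",p)-[150,125]+.5)*4.4-.5; cv2.circle(b,tuple(int(i) for i in u),1,c,-1)
tub=np.array([.6145,.1744])
for t in np.linspace(0,6.28,120):
    c=np.array([np.cos(t),np.sin(t)]); d([*(pl+.09*c),.063],(0,0,255)); d([*(tub+.055*c),.128],(0,255,0))
for a,bb in((-.07,.105),(-.07,-.105),(.135,.105),(.135,-.105)): d([*(o+a*x+bb*y),.05],(255,0,255))
cv2.imwrite("pics/crop2.png",b)
u=(pl-tub)/np.linalg.norm(pl-tub);print("push",u,np.linalg.norm(pl-tub))
st=tub-.08*u
for sg in(1,-1): delta([*st,.43],frame([0,0,-1],[sg*-u[1],sg*u[0],0]))
E
```

```text
x [0.986 0.167] o [0.6117 0.1323] plat [0.6412 0.1373]
push [ 0.5845 -0.8114] 0.04574719035303499
t 0.9 pos [0.1577 0.553  0.4047] tips [0.1577 0.553  0.2055] F [0.4679 0.1641 0.1766] gap 0.094 q6 -0.12104954913123309
rotvec [ 0.6688  0.0001 -0.    ] | shift now-axes [-0.0253 -0.4803 -0.1892] | shift target-axes [-0.0253 -0.4942  0.1494]
t 0.9 pos [0.1577 0.553  0.4047] tips [0.1577 0.553  0.2055] F [0.4679 0.1641 0.1766] gap 0.094 q6 -0.12104954913123309
rotvec [-2.4728  0.      0.0002] | shift now-axes [-0.0253 -0.4803 -0.1892] | shift target-axes [-0.0253  0.4942 -0.1494]
```

View pics/crop2.png

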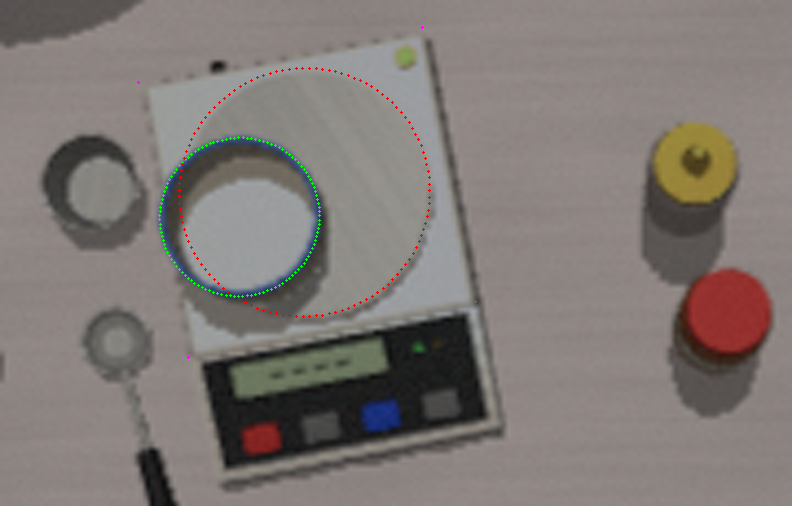

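```bash
python3 -m creep '[[-0.006,0,0,0.112,0,0],[-0.006,0,0,0.112,0,0],[-0.006,0,0,0.112,0,0],[-0.006,0,0,0.112,0,0],[-0.006,0,0,0.112,0,0],[0,0,0,0.109,0,0]]' 64 && python3 -m creep '[[0,-0.038,0.0115,0,0,0],[0,-0.038,0.0115,0,0,0],[0,-0.038,0.0115,0,0,0],[0,-0.038,0.0115,0,0,0],[0,-0.038,0.0115,0,0,0],[0,-0.038,0.0115,0,0,0],[0,-0.038,0.0115,0,0,0],[0,-0.038,0.0115,0,0,0],[0,-0.038,0.0115,0,0,0],[0,-0.038,0.0115,0,0,0],[0,-0.038,0.0115,0,0,0],[0,-0.038,0.0115,0,0,0],[0,0,0,0,0,0]]'; cat > plan.py <<'E'
from h import *
tub=np.array([.6145,.1744]);pl=np.array([.639,.135])
u=(pl-tub)/np.linalg.norm(pl-tub)
E
python3 - <<'E'
from plan import *
s=status.read_state()
delta([*(tub-.08*u),.43],frame([0,0,-1],[-u[1],u[0],0]),s)
cv2.imwrite("pics/w1.png",cams.camera("wrist"))
for q in("tub","platter"):print(q,[(np.round(d["point"],3),round(d["conf"],2)) for d in cams.find_in("wrist",q)[:3]])
print(proj("wrist",[*tub,.128],s),proj("wrist",[*pl,.063],s))
E
```

```text
time_s: 1.4
eef_pos: [0.1576, 0.5528, 0.4353]
orientation: [0.676, -0.207, 0.677, 0.206]
contact_force: [-0.5, 0.7, -0.0]
finger_gap: 0.0606
time_s: 2.48
eef_pos: [0.5413, 0.2403, 0.4348]
orientation: [0.678, -0.207, 0.674, 0.209]
contact_force: [0.5, 0.2, -0.3]
finger_gap: 0.0601
t 2.4833 pos [0.5413 0.2403 0.4348] tips [0.5421 0.2411 0.2356] F [ 0.5115  0.1513 -0.3361] gap 0.0601 q6 -0.2994148864367148
rotvec [ 0.0422  0.0059 -0.0012] | shift now-axes [ 0.005  -0.0158  0.0267] | shift target-axes [ 0.0048 -0.0146  0.0274]
tub [(array([0.607, 0.173, 0.069]), 0.96), (array([0.368, 0.333, 0.031]), 0.77), (array([0.686, 0.439, 0.024]), 0.68)]
platter [(array([0.649, 0.086, 0.058]), 0.79)]
[299.5015 308.7236] [293.2488 316.2534]
```

View pics/w1.png

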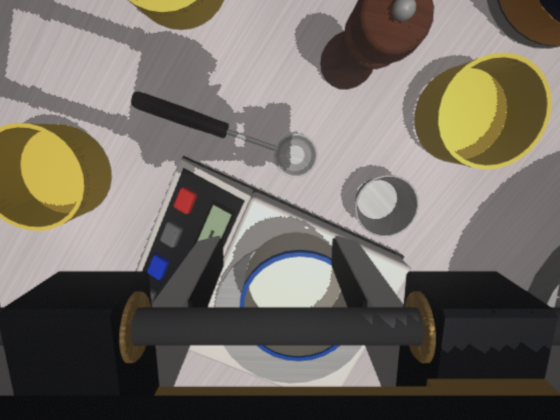

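The wrist view shows the tub's rim centred at about (295,304) between the fingers, the keys at (186,201) and (157,267), and clear space at the fingertips. I'll fit the rim and keys from this picture.

```bash
cat >> h.py <<'E'
from scipy.optimize import least_squares
def rimfit(c,im,s,g):
    m,l,b=blobs(im,(100,110,50),(130,255,255),15)
    P=[]
    e=proj(c,[*g,.128],s)
    for i,st,ce in b:
        q=np.argwhere(l==i)[:,::-1]; 
        w=np.array([ray(c,*p,.126,s)[:2] for p in q]); P.append(w[np.abs(np.linalg.norm(w-g,axis=1)-.055)<.012])
    P=np.concatenate(P)
    r=least_squares(lambda a:np.linalg.norm(P-a[:2],axis=1)-a[2],[*g,.055],loss="soft_l1",f_scale=.001)
    return r.x,len(P)
def keys(c,im,s=None,near=None):
    out=[]
    for col,lo,hi in(("blue",(100,110,50),(130,255,255)),("red",(0,140,60),(8,255,255)),("redb",(172,140,60),(180,255,255))):
        for i,st,ce in blobs(im,lo,hi,20)[2]:
            p=ray(c,*ce,.0407,s)[:2]
            if abs(p[0]-.473)<.03 and .06<p[1]<.2: out.append((col,st[4],p)); 
    return out
E
python3 - <<'E'
from h import *
s=status.read_state(); im=cv2.imread("pics/w1.png")
print(keys("wrist",im,s)); print(rimfit("wrist",im,s,np.array([.6145,.1744])))
im=cv2.imread("pics/top0.png")
print(keys("top",im)); print(rimfit("top",im,None,np.array([.6145,.1744])))
k=cams.get_calibration("wrist");print(k)
E
```

```text
[('blue', np.int32(415), array([0.4733, 0.0942])), ('red', np.int32(412), array([0.4588, 0.1798]))]
(array([0.6076, 0.1798, 0.0536]), 934)
[('blue', np.int32(60), array([0.4812, 0.0879])), ('red', np.int32(52), array([0.4662, 0.1737]))]
(array([0.6148, 0.1742, 0.0532]), 93)
{'vertical_fov': 63.06281278684594, 'cx': 277.1006487451421, 'cy': 209.2072545180517, 'hand_eye': array([[ 0.0001,  0.2322, -0.9727,  0.0208],
       [-0.0011,  0.9727,  0.2322,  0.0668],
       [ 1.    ,  0.0011,  0.0003,  0.0011],
       [ 0.    ,  0.    ,  0.    ,  1.    ]])}
```

```bash
python3 - <<'E'
from h import *
s=status.read_state(); print(s["eef_pos"],s["joint_velocities"])
im=cams.camera("wrist")
print(keys("wrist",im,s)); print(rimfit("wrist",im,s,np.array([.61,.177])))
im=cams.camera("scene"); print(keys("scene",im)); print(rimfit("scene",im,None,np.array([.61,.177])))
E
```

```text
[0.5362 0.2444 0.4351] [ 0.034  -0.0187  0.0143  0.0043  0.0017  0.0003]
[('blue', np.int32(412), array([0.4796, 0.0889])), ('red', np.int32(405), array([0.4656, 0.1748]))]
(array([0.614 , 0.1741, 0.0537]), 1027)
[('blue', np.int32(73), array([0.4796, 0.0873])), ('red', np.int32(73), array([0.4644, 0.1734]))]
(array([0.6122, 0.1721, 0.0541]), 304)
```

```bash
cat > plan.py <<'E'
from h import *
tub=np.array([.614,.174]);pl=np.array([.6395,.1365])
u=(pl-tub)/np.linalg.norm(pl-tub); Rp=frame([0,0,-1],[-u[1],u[0],0])
E
python3 - <<'E'
from plan import *
delta([*(tub-.08*u),.43],Rp)
E
```

```text
t 2.7333 pos [0.5351 0.2455 0.4355] tips [0.535  0.247  0.2363] F [-0.577   0.1646 -1.012 ] gap 0.0604 q6 -0.2972111974955492
rotvec [ 0.0084  0.0041 -0.0067] | shift now-axes [ 0.0055 -0.0237  0.0248] | shift target-axes [ 0.0055 -0.0234  0.025 ]
```

```bash
python3 -m creep '[[0,-0.01,0.01,0.004,0.002,-0.003],[0,-0.008,0.009,0.004,0.002,-0.003],[0,-0.004,0.004,0,0,0],[0.02,0,0,0,0,0],[0.035,0,0,0,0,0],[0.035,0,0,0,0,0],[0.02,0,0,0,0,0],[0.01,0,0,0,0,0],[0,0,0,0,0,0],[0,0,0,0,0,0]]'; python3 - <<'E'
from plan import *
delta([*(tub-.08*u),.275],Rp)
E
```

```text
time_s: 3.57
eef_pos: [0.5624, 0.2506, 0.3165]
orientation: [0.677, -0.212, 0.671, 0.215]
contact_force: [0.7, 0.2, 1.0]
finger_gap: 0.0604
t 3.5667 pos [0.5624 0.2506 0.3165] tips [0.5637 0.2517 0.1173] F [0.6575 0.24   1.0376] gap 0.0604 q6 -0.30960912689537856
rotvec [ 0.0163  0.0086 -0.0009] | shift now-axes [ 0.0415 -0.0124 -0.0009] | shift target-axes [ 0.0415 -0.0124 -0.0004]
```

```bash
python3 -m creep '[[0.012,-0.004,0,0.006,0.004,0],[0.015,-0.004,0,0.006,0.004,0],[0.008,-0.002,0,0.004,0,0],[0.004,-0.001,0,0,0,0],[0,0,0,0,0,0],[0,0,0,0,0,0]]'; python3 - <<'E'
from plan import *
s=status.read_state()
delta([*(pl-.054*u),.275],Rp,s)
im=cams.camera("wrist");print(rimfit("wrist",im,s,tub))
cv2.imwrite("pics/w2.png",im)
E
```

```text
time_s: 4.07
eef_pos: [0.5717, 0.2424, 0.2813]
orientation: [0.68, -0.208, 0.671, 0.208]
contact_force: [-0.3, 1.0, 0.6]
finger_gap: 0.0605
t 4.0667 pos [0.5717 0.2424 0.2813] tips [0.574  0.2433 0.0821] F [-0.2944  1.041   0.6213] gap 0.0605 q6 -0.30893499906397043
rotvec [0.0002 0.012  0.0029] | shift now-axes [ 0.0065 -0.0717 -0.0036] | shift target-axes [ 0.0063 -0.0717 -0.0035]
(array([0.6166, 0.1708, 0.0568]), 2096)
```

View pics/w2.png

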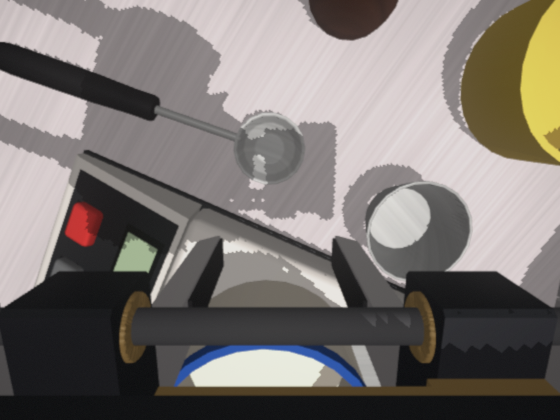

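```bash
python3 -m creep '[[0.002,-0.005,-0.002,0,0.004,0],[0.002,-0.006,-0.002,0,0.004,0],[0.001,-0.004,-0.001,0,0.002,0],[0,-0.002,0,0,0,0],[0,0,0,0,0,0]]'; python3 - <<'E'
from plan import *
s=status.read_state()
delta([*(pl-.054*u),.275],Rp,s)
for c in("top","scene"): print(c,rimfit(c,cams.camera(c),None,tub))
E
```

```text
time_s: 4.53
eef_pos: [0.5782, 0.2239, 0.2782]
orientation: [0.678, -0.209, 0.674, 0.207]
contact_force: [0.2, -0.2, 0.3]
finger_gap: 0.0602
t 4.5333 pos [0.5782 0.2239 0.2782] tips [0.5795 0.2237 0.079 ] F [ 0.1567 -0.2248  0.2743] gap 0.0602 q6 -0.33814139023545225
rotvec [0.0005 0.0048 0.0046] | shift now-axes [ 0.0035 -0.0528  0.0015] | shift target-axes [ 0.0032 -0.0528  0.0015]
top (array([0.6146, 0.1744, 0.0534]), 65)
scene (array([0.6116, 0.1727, 0.0547]), 187)
```

```bash
python3 -m creep '[[0,-0.003,0,0,0.002,0],[0,-0.004,0,0,0,0],[0,-0.004,0,0,0,0],[0,-0.004,0,0,0,0],[0,-0.004,0,0,0,0],[0,-0.004,0,0,0,0],[0,-0.004,0,0,0,0],[0,-0.004,0,0,0,0],[0,-0.004,0,0,0,0],[0,-0.003,0,0,0,0],[0,-0.002,0,0,0,0],[0,0,0,0,0,0],[0,0,0,0,0,0]]'; python3 - <<'E'
from plan import *
s=status.read_state()
delta([*(pl-.054*u),.275],Rp,s)
g=s["eef_pos"][:2]+.054*u; print(g)
for c in("top","scene"):
    im=cams.camera(c);cv2.imwrite(f"pics/{c}1.png",im); print(c,rimfit(c,im,None,g))
E
```

```text
time_s: 5.72
eef_pos: [0.6028, 0.1882, 0.2783]
orientation: [0.677, -0.209, 0.675, 0.208]
contact_force: [0.2, 1.1, 0.6]
finger_gap: 0.0603
t 5.7167 pos [0.6028 0.1882 0.2783] tips [0.6034 0.1881 0.0791] F [0.18   1.1348 0.5531] gap 0.0603 q6 -0.4042081484139896
rotvec [0.0003 0.0026 0.0022] | shift now-axes [ 0.0034 -0.0094  0.0013] | shift target-axes [ 0.0033 -0.0094  0.0013]
[0.6331 0.1435]
top (array([0.6343, 0.1432, 0.0533]), 48)
scene (array([0.6309, 0.1419, 0.0549]), 168)
```

```bash
python3 -m creep '[[0,-0.002,0,0,0,0],[0,-0.003,0,0,0,0],[0,-0.002,0,0,0,0],[0,-0.001,0,0,0,0],[0,0,0,0,0,0],[0,0,0,0,0,0]]'; python3 - <<'E'
from plan import *
s=status.read_state()
delta([*(pl-.054*u),.275],Rp,s)
g=s["eef_pos"][:2]+.054*u; print(g)
for c in("top","scene"):
    im=cams.camera(c);print(c,rimfit(c,im,None,g))
E
```

```text
time_s: 6.32
eef_pos: [0.6073, 0.1815, 0.2784]
orientation: [0.677, -0.209, 0.675, 0.208]
contact_force: [-0.4, -0.2, 0.0]
finger_gap: 0.0603
t 6.3167 pos [0.6073 0.1815 0.2784] tips [0.6079 0.1814 0.0792] F [-0.3677 -0.1644  0.0262] gap 0.0603 q6 -0.41712908316601527
rotvec [0.0014 0.0022 0.0021] | shift now-axes [ 0.0034 -0.0013  0.0014] | shift target-axes [ 0.0034 -0.0013  0.0014]
[0.6376 0.1368]
top (array([0.6385, 0.1376, 0.0538]), 44)
scene (array([0.6351, 0.1353, 0.055 ]), 169)
```

Now I'll back off 30 mm and rise, then check the tub's centring.

```bash
python3 -m creep '[[0,0.005,0,0,0,0],[0,0.01,0,0,0,0],[0,0.01,0,0,0,0],[-0.01,0.01,0,0,0,0],[-0.03,0,0,0,0,0],[-0.035,0,0,0,0,0],[-0.035,0.01,0,0,0,0],[-0.035,0.02,0,0,0,0],[-0.02,0.03,0,0,0,0],[0,0.03,0,0,0,0],[0,0.02,0,0,0,0],[0,0.01,0,0,0,0],[0,0,0,0,0,0],[0,0,0,0,0,0]]' 0; python3 - <<'E'
from plan import *
s=status.read_state();delta([*pl,.4],Rp,s)
im=cams.camera("top");t=rimfit("top",im,None,pl)[0];print(t,keys("top",im))
sc=cams.camera("scene");t2=rimfit("scene",sc,None,pl)[0];print(t2,keys("scene",sc))
def crop(c,im,x0,y0,tub,pl):
    b=cv2.resize(im[y0:y0+100,x0:x0+130],None,fx=5,fy=5,interpolation=cv2.INTER_CUBIC)
    for a in np.linspace(0,6.28,90):
        for ctr,r,z,col in((pl,.09,.063,(0,0,255)),(tub,.055,.063,(0,255,0))):
            q=(proj(c,[ctr[0]+r*np.cos(a),ctr[1]+r*np.sin(a),z])-[x0,y0]+.5)*5-.5
            cv2.circle(b,tuple(int(i) for i in q),1,col,-1)
    return b
b=np.vstack([crop("top",im,160,120,t[:2],pl)[:300],crop("scene",sc,220,225,t2[:2],pl)[:300]])
cv2.imwrite("pics/chk.png",b)
E
```

```text
time_s: 7.58
eef_pos: [0.5066, 0.323, 0.4588]
orientation: [0.678, -0.21, 0.672, 0.211]
contact_force: [-0.2, 0.2, 0.9]
finger_gap: 0.0005
t 7.5833 pos [0.5066 0.323  0.4588] tips [0.5079 0.3237 0.2596] F [-0.1917  0.1717  0.8954] gap 0.0005 q6 -0.15356175086052273
rotvec [0.008  0.0076 0.0008] | shift now-axes [ 0.059  -0.2289  0.0028] | shift target-axes [ 0.0588 -0.2289  0.0051]
[0.6389 0.1366 0.0534] [('blue', np.int32(60), array([0.4812, 0.0875])), ('red', np.int32(55), array([0.4663, 0.1743]))]
[0.6361 0.1344 0.0541] [('blue', np.int32(72), array([0.4796, 0.0873])), ('red', np.int32(72), array([0.4643, 0.1732]))]
```

View pics/chk.png

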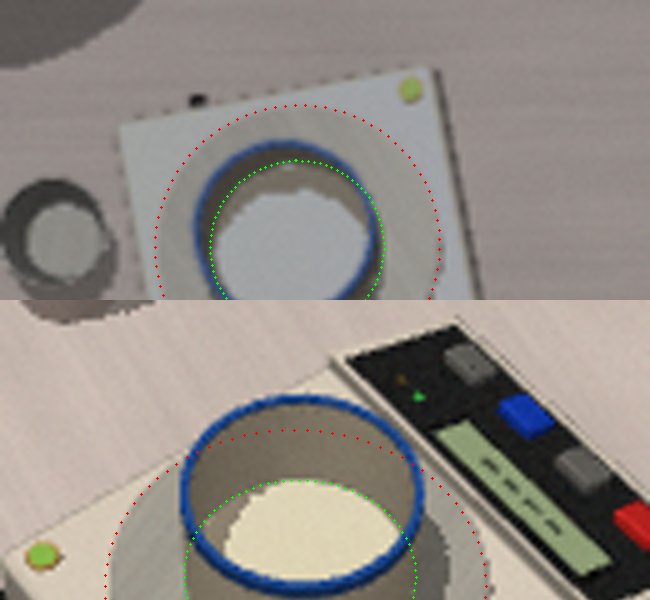

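The top crop shows the tub with its rim concentric on the platter within about 2–3 mm. The scene crop agrees, and the blue key and its neighbours are clear to reach. Next is the tare key, with shut fingers square to the slope.

```bash
cat >> plan.py <<'E'
key=np.array([.4801,.088,.0407]); ys=np.array([-.166,.986,0]); xs=np.array([.986,.166,0])
a=np.radians(18); n=-np.sin(a)*xs+np.cos(a)*np.array([0,0,1.]); Rk=frame(-n,ys)
def hov(h): return key+n*(bot.tcp_to_tips+h)
E
python3 - <<'E'
from plan import *
print(hov(.06)); delta(hov(.06),Rk)
E
```

```text
[0.4011 0.0747 0.2872]
t 7.6833 pos [0.5073 0.3222 0.4582] tips [0.5085 0.3229 0.259 ] F [ 0.3328 -0.5112 -0.1401] gap 0.0007 q6 -0.1536331530536429
rotvec [-1.1251 -0.1724 -0.2753] | shift now-axes [ 0.1696 -0.1434 -0.229 ] | shift target-axes [ 0.1176  0.1915 -0.2264]
```

```bash
python3 -m creep '[[0,0,0,-0.1125,-0.0172,-0.0275],[0,0,0,-0.1125,-0.0172,-0.0275],[0,0,0,-0.1125,-0.0172,-0.0275],[0,0,0,-0.1125,-0.0172,-0.0275],[0,0,0,-0.1125,-0.0172,-0.0275],[0,0,0,-0.1125,-0.0172,-0.0275],[0,0,0,-0.1125,-0.0172,-0.0275],[0,0,0,-0.1125,-0.0172,-0.0275],[0,0,0,-0.11,-0.0172,-0.0275],[0,0,0,-0.06,-0.01,-0.015],[0,0,0,0,0,0]]'; python3 - <<'E'
from plan import *
delta(hov(.06),Rk)
E
```

```text
time_s: 8.6
eef_pos: [0.5173, 0.3094, 0.4484]
orientation: [-0.533, 0.602, -0.38, -0.457]
contact_force: [0.6, -0.6, -0.5]
finger_gap: 0.0004
t 8.6 pos [0.5173 0.3094 0.4484] tips [0.5756 0.3152 0.258 ] F [ 0.5581 -0.6402 -0.5215] gap 0.0004 q6 -1.2299555961355348
rotvec [-0.0163 -0.02   -0.0159] | shift now-axes [ 0.1132  0.1906 -0.2131] | shift target-axes [ 0.1058  0.1958 -0.2121]
```

```bash
python3 -m creep '[[0,0.02,-0.022,-0.008,-0.01,-0.008],[0,0.025,-0.027,-0.008,-0.01,-0.008],[0,0.027,-0.029,0,0,0],[0,0.027,-0.029,0,0,0],[0,0.027,-0.029,0,0,0],[0,0.025,-0.027,0,0,0],[0.01,0.018,-0.02,0,0,0],[0.015,0.01,-0.012,0,0,0],[0.02,0,0,0,0,0],[0.015,0,0,0,0,0],[0.005,0,0,0,0,0],[0,0,0,0,0,0],[0,0,0,0,0,0]]'; python3 - <<'E'
from plan import *
delta(hov(.06),Rk)
E
```

```text
time_s: 9.68
eef_pos: [0.396, 0.0762, 0.3218]
orientation: [-0.541, 0.595, -0.381, -0.455]
contact_force: [0.1, -0.5, 1.0]
finger_gap: 0.0003
t 9.6833 pos [0.396  0.0762 0.3218] tips [0.4547 0.0839 0.1315] F [ 0.0507 -0.5443  1.0446] gap 0.0003 q6 -1.7381633728815435
rotvec [-0.0356 -0.0109 -0.0125] | shift now-axes [ 0.0344  0.0056 -0.0022] | shift target-axes [ 0.0343  0.0061 -0.0024]
```

```bash
python3 -m creep '[[0.008,0.003,-0.001,-0.018,-0.005,-0.006],[0.01,0.003,-0.001,-0.018,-0.005,-0.006],[0.007,0,0,0,0,0],[0.003,0,0,0,0,0],[0,0,0,0,0,0],[0,0,0,0,0,0]]'; python3 - <<'E'
from plan import *
s=status.read_state();delta(hov(.06),Rk,s)
im=cams.camera("wrist");cv2.imwrite("pics/w3.png",im)
print(keys("wrist",im,s),rimfit("wrist",im,s,pl)); print(proj("wrist",key,s))
print([(np.round(d["point"],4),round(d["conf"],2)) for d in cams.find_in("wrist","key_tare_top")[:3]])
E
```

```text
time_s: 10.18
eef_pos: [0.4025, 0.0752, 0.2964]
orientation: [-0.537, 0.607, -0.365, -0.459]
contact_force: [1.3, 0.2, -0.3]
finger_gap: 0.0002
t 10.1833 pos [0.4025 0.0752 0.2964] tips [0.4645 0.0853 0.1074] F [ 1.2787  0.1821 -0.3008] gap 0.0002 q6 -1.8111736028727585
rotvec [ 0.0004 -0.0018  0.0071] | shift now-axes [ 0.0083  0.0042 -0.0002] | shift target-axes [ 0.0083  0.0042 -0.0002]
[('blue', np.int32(957), array([0.4766, 0.0858])), ('red', np.int32(948), array([0.4627, 0.1711]))] (array([0.6395, 0.1365, 0.055 ]), 0)
[277.2664 210.9844]
[(array([0.472 , 0.0804, 0.0395]), 0.59)]
```

View pics/w3.png

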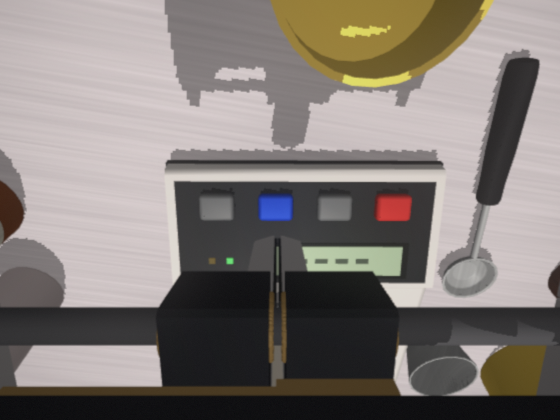

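The wrist view shows the shut fingers lined up on the blue key's column (276,207), with the grey neighbours at (216,207) and (335,207) well clear.

```bash
python3 -m creep '[[0.01,0.0015,0,0,0,0.004],[0.015,0.0015,0,0,0,0.003],[0.015,0,0,0,0,0],[0.009,0,0,0,0,0],[0.004,0,0,0,0,0],[0,0,0,0,0,0],[0,0,0,0,0,0]]'; python3 - <<'E'
from plan import *
delta(hov(0),Rk)
E
```

```text
time_s: 10.87
eef_pos: [0.4184, 0.0781, 0.2474]
orientation: [-0.537, 0.608, -0.364, -0.459]
contact_force: [0.5, -0.1, -0.3]
finger_gap: 0.0006
t 10.8667 pos [0.4184 0.0781 0.2474] tips [0.4809 0.0879 0.0586] F [ 0.5136 -0.1167 -0.3003] gap 0.0006 q6 -1.824556315849234
rotvec [ 0.0015 -0.0031  0.0093] | shift now-axes [ 0.0167  0.0046 -0.0004] | shift target-axes [ 0.0167  0.0045 -0.0004]
```

```bash
python3 -m creep '[[0.003,0.003,0,0,0,0.005],[0.003,0.002,0,0,0,0.004],[0.003,0.001,0,0,0,0],[0,0,0,0,0,0],[0,0,0,0,0,0]]'; python3 - <<'E'
from plan import *
s=status.read_state();delta(hov(0),Rk,s)
F=s["contact_force"];print("Fn",F@n)
im=cams.camera("wrist");print(keys("wrist",im,s),proj("wrist",key,s))
E
```

```text
time_s: 11.28
eef_pos: [0.4155, 0.0775, 0.2381]
orientation: [-0.535, 0.607, -0.366, -0.46]
contact_force: [0.4, -0.2, 0.1]
finger_gap: 0.0004
t 11.2833 pos [0.4155 0.0775 0.2381] tips [0.4769 0.0871 0.0488] F [ 0.3666 -0.1503  0.0529] gap 0.0004 q6 -1.8285226555909169
rotvec [ 0.0017 -0.0037  0.0034] | shift now-axes [ 0.0087 -0.0012 -0.0004] | shift target-axes [ 0.0087 -0.0013 -0.0004]
Fn -0.05367288130258127
[('blue', np.int32(721), array([0.4701, 0.0847])), ('red', np.int32(1579), array([0.4623, 0.1704]))] [277.565  246.7131]
```

```bash
python3 -m creep '[[0.002,0,0,0,0,0],[0.002,0,0,0,0,0],[0.0015,0,0,0,0,0],[0.001,0,0,0,0,0],[0,0,0,0,0,0]]'; python3 - <<'E'
from plan import *
s=status.read_state();delta(hov(0),Rk,s)
print("Fn",s["contact_force"]@n)
E
```

```text
time_s: 11.75
eef_pos: [0.4179, 0.0778, 0.2317]
orientation: [-0.535, 0.607, -0.366, -0.46]
contact_force: [0.5, 0.6, -0.5]
finger_gap: 0.0008
t 11.75 pos [0.4179 0.0778 0.2317] tips [0.4796 0.0874 0.0425] F [ 0.5024  0.5827 -0.4567] gap 0.0008 q6 -1.8318937213139672
rotvec [ 0.0017 -0.004   0.0044] | shift now-axes [ 0.0019 -0.0009 -0.0003] | shift target-axes [ 0.0019 -0.0009 -0.0003]
Fn -0.6173452132101571
```

```bash
python3 -m creep '[[0.001,0,0,0,0,0],[0.001,0,0,0,0,0]]'; python3 - <<'E'
from plan import *
s=status.read_state();delta(hov(0),Rk,s)
print("Fn",s["contact_force"]@n)
E
```

```text
time_s: 11.92
eef_pos: [0.4185, 0.078, 0.2298]
orientation: [-0.535, 0.607, -0.366, -0.46]
contact_force: [-1.4, -0.5, 2.6]
finger_gap: 0.0008
t 11.9167 pos [0.4185 0.078  0.2298] tips [0.4802 0.0875 0.0406] F [-1.3745 -0.4752  2.5902] gap 0.0008 q6 -1.833023428562244
rotvec [ 0.0019 -0.0039  0.0044] | shift now-axes [-0.0001 -0.0009 -0.0003] | shift target-axes [-0.0001 -0.0009 -0.0003]
Fn 2.906550915577605
```

```bash
python3 -m creep '[[0.001,0,0,0,0,0],[0.001,0,0,0,0,0]]'; python3 - <<'E'
from plan import *
s=status.read_state();delta(hov(0),Rk,s)
print("Fn",s["contact_force"]@n)
E
```

```text
time_s: 12.08
eef_pos: [0.4191, 0.078, 0.228]
orientation: [-0.535, 0.607, -0.366, -0.46]
contact_force: [-2.2, 0.4, 5.4]
finger_gap: 0.0005
t 12.0833 pos [0.4191 0.078  0.228 ] tips [0.4807 0.0876 0.0389] F [-2.1501  0.3611  5.4081] gap 0.0005 q6 -1.8341551677886958
rotvec [ 0.002  -0.004   0.0045] | shift now-axes [-0.0019 -0.0009 -0.0003] | shift target-axes [-0.0019 -0.0009 -0.0003]
Fn 5.78001968507047
```

```bash
python3 -m creep '[[0.001,0,0,0,0,0]]'; python3 - <<'E'
from plan import *
s=status.read_state();delta(hov(0),Rk,s)
print("Fn",s["contact_force"]@n)
E
```

```text
time_s: 12.17
eef_pos: [0.4193, 0.0781, 0.2274]
orientation: [-0.535, 0.607, -0.366, -0.46]
contact_force: [-9.1, -2.4, 21.5]
finger_gap: 0.0005
t 12.1667 pos [0.4193 0.0781 0.2274] tips [0.481  0.0877 0.0383] F [-9.1175 -2.4158 21.5416] gap 0.0005 q6 -1.834778935407036
rotvec [ 0.0023 -0.004   0.0047] | shift now-axes [-0.0025 -0.0009 -0.0004] | shift target-axes [-0.0025 -0.0009 -0.0003]
Fn 23.389237430538003
```

The jump in force shows the key is on its stop. I'll release it now along the normal.

```bash
python3 -m creep '[[-0.004,0,0,0,0,0],[-0.008,0,0,0,0,0],[-0.015,0,0,0,0,0],[-0.025,0,0,0,0,0],[-0.03,0,0,0,0,0],[-0.035,0,0,0,0,0],[-0.035,0,0,0,0,0],[-0.02,0,0,0,0,0],[-0.01,0,0,0,0,0],[0,0,0,0,0,0],[0,0,0,0,0,0],[0,0,0,0,0,0]]'; python3 - <<'E'
from plan import *
s=status.read_state();delta(hov(.1),Rk,s)
t=cams.camera("top");sc=cams.camera("scene");w=cams.camera("wrist")
cv2.imwrite("pics/fin.png",np.hstack([cv2.resize(t[110:250,110:340],None,fx=1.74,fy=2,interpolation=cv2.INTER_CUBIC)[:280],cv2.resize(sc[170:380,200:500],(400,280),interpolation=cv2.INTER_CUBIC)]))
print(rimfit("top",t,None,pl),rimfit("scene",sc,None,pl),keys("scene",sc),keys("wrist",w,s),rimfit("wrist",w,s,pl) )
for c in("top","scene"):
  for q in("spice_jar","pepper_mill","squeeze_bottle","sauce_cup"):
    cams.find_in(c,q) and print(c,q,cams.find_in(c,q)[0]["point"])
E
```

```text
time_s: 13.17
eef_pos: [0.359, 0.0689, 0.4101]
orientation: [-0.535, 0.607, -0.366, -0.459]
contact_force: [-0.7, 0.3, -0.3]
finger_gap: 0.0006
t 13.1667 pos [0.359  0.0689 0.4101] tips [0.421  0.0783 0.221 ] F [-0.7082  0.299  -0.3162] gap 0.0006 q6 -1.7983836082997864
rotvec [ 0.0015 -0.0051  0.006 ] | shift now-axes [ 0.09   -0.0019 -0.0008] | shift target-axes [ 0.09   -0.0025 -0.0013]
(array([0.6388, 0.1367, 0.0534]), 85) (array([0.6361, 0.1344, 0.0541]), 306) [('blue', np.int32(70), array([0.4794, 0.0868])), ('red', np.int32(71), array([0.4645, 0.173 ]))] [('blue', np.int32(440), array([0.4787, 0.086 ])), ('red', np.int32(436), array([0.4645, 0.1723]))] (array([0.6395, 0.1365, 0.055 ]), 0)
top spice_jar [0.5325, -0.1567, 0.1409]
top pepper_mill [0.5268, 0.3858, 0.1576]
top squeeze_bottle [0.624, -0.1407, 0.1542]
top sauce_cup [0.6608, 0.2977, 0.0063]
scene spice_jar [0.5482, -0.1404, 0.0971]
scene pepper_mill [0.5417, 0.4094, 0.1287]
scene squeeze_bottle [0.6456, -0.118, 0.1068]
scene sauce_cup [0.6474, 0.288, 0.0138]
```

View pics/fin.png

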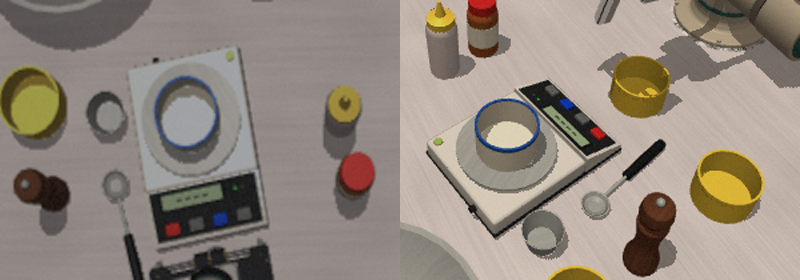

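The final views show the tub centred on the platter, the key back up, the neighbouring objects in place and the arm clear. I'm handing the job in.

```bash
python3 -c "
from workcell import bot
print(bot.sign_off())"
```

```text
the job is handed in; nothing more can be done
None
```

The tub is in the middle of the platter, the blue tare key was then pressed down and released, and the job is handed in. It took about 13.5 s of the 48 s allowed.

- **Tub:** I slid it about 45 mm with both fingertips low on its wall, then backed away from it before going to the key. In the top camera it sits within about 1–2 mm of my platter centre. The scene camera reads about 4 mm off, but its key readings are offset by 1–2 mm in the same direction. The platter centre itself is only good to about 2 mm.
- **Tare key:** Contact came where I expected. The force rose from 2.9 N to 5.8 N over the travel, then jumped to about 23 N in the last 0.6 mm step, so I take it the key reached its stop. That last touch was firmer than the light press I aimed for. There is no reading of the key travel itself, so "right down" is inferred from the force and the roughly 3.5 mm moved.
- **Everything else:** After the release the contact force was back to noise, and the blue key was seen at its original place within about 1 mm. The fingers stayed clear of the other keys. The jar, mill, bottle and sauce cup read within about 5 mm of their first positions, which is about the detector's accuracy. In the last picture the spoon looked undisturbed. The carton was outside that picture and I did not re-check it, but the arm never went near it.

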